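Candle the reference pearl: uncap its glass cell and hold it in the light path

ROBOT

A 6-joint arm with a two-finger parallel gripper is mounted at the origin on a cart in front of the work surface, level with it; the furniture and walls round the work are solid. World frame = base frame: x ahead of the robot, y to its left, z up, the work surface at z = 0. Lengths are in m, angles in degrees, forces in N, time in s.
With the tool pointing down it reaches from about 0.3 to 0.85 m from the base axis. Payload 4.2 kg.
Tool frame: the origin (TCP) lies at the very end of the fingers, on their centre line; the grasp point (between the pads) lies 19 mm behind it; z points along the fingers, y is the line along which they close (so a half turn about z gives the same grasp; the last joint's range is limited). The gripper opens to 91 mm and grips with 3 to 60 N. Pads are 32 mm wide; open, the fingers measure 118 mm over their backs; the gripper's body (76 mm by 178 mm) begins 60 mm behind the grasp point.
Start: joints at [-1.146, 18.312, 89.639, -0, 72.044, -1.146], TCP at [0.575, 0, 0.214] pointing down, gripper open.
Joint ranges: [-177.97, 177.97], [-48.28, 115.42], [12.27, 149.76], [-77.06, 257.06], [2.81, 150.46], [-146.56, 146.56]. Speed limits (degrees/s): [147.25, 147.25, 180, 180, 180, 180].

INTERFACE

Orientations are given as [roll, pitch, yaw] about the fixed x, y, z axes, in that order (R = Rz(yaw) Ry(pitch) Rx(roll)).
In Python, from bench import state, capture, camera_info, hand_in gives the robot as it stands.
- The arm moves only by the shell command python3 -m inch 'ROWS' [FORCE]. ROWS is JSON, one flat list of numbers, 5 for each row, row after row: the finger opening in mm, from 0 to 91.2, then the shift along the tool's x, y, z in mm, then the turn about the tool's z in rad. A call has 1 to 10 rows; each row is the pose to reach, as a shift and turn from the pose commanded when the call began, along the tool's axes at that moment; what a row does not reach only later rows make up. A row lasts 1/10 s, in which the tool goes at most 50 mm and 8.59 degrees, less where a joint would pass 70% of its speed; a pose out of reach is approached as far as the arm can. A call with a gripper value outside its range is refused whole. The fingers move at their own pace and stop on an object; FORCE is the grip in N (left out, the last holds). Time passes only in rows, so rows that repeat a pose let the fingers close. It gives the time, the measured TCP pose, the force, the opening and the grip force at its end, in the units of the state.
- state(): the state, without advancing time (a new reading comes with each control period).
- capture(name): name is "scene" or "side" or "wrist"; returns (picture, depth): 420x560x3 uint8, red, green, blue; 420x560 float32, m along the optical axis (not along the pixel's ray), 0 where there is no reading.
- camera_info(name): a dict with "fx", "fy", "cx", "cy" (pixels), "distortion" ([k1, k2, p1, p2, k3] as OpenCV has them; the pictures are not rectified), "R" (3x3) and "t" (3): a world point X has camera coordinates R X + t; the wrist camera has in their place "mount" (4x4, takes a point from camera to tool coordinates, whose origin is the TCP and whose axes are the flange's). Camera axes: x right, y down, z forward; pixel columns grow to the right and rows downward; lengths in m; the calibration is good to about 2 mm. A picture is of the moment at which its call begins: read the wrist's pose just before it. camera_info takes no time and is no camera call.
- hand_in(): hands the job in; it is judged then, once.
The state is a dict: "time_s": time; "joints": joint angles; "qvel": joint speeds; "tau": joint torques, N m; "tool_pos": TCP position; "eef_rot": TCP orientation; "contact_force": force on the tool from outside, world axes, zero at the start; "torque": the same for the moment, N m; "grip_width": finger opening in m; "gripper_force": force on a finger pad.
Only numpy, scipy, OpenCV 4.12 (cv2) and the standard library are available. Lean on these libraries where they do the work, as an engineer would, in place of code of your own. Each camera call takes 0.05 s, during which the arm holds its last target. There are 200 camera calls.

TASK

Lift the loose cap straight off the capped glass cell in the rack and set it down upright, without dropping it, in the well of the cap holder. Then take that cell by its two frosted end faces only, never putting a finger on a clear window, and hold it upright in the gap of the candling bench with the pearl centred on the optical axis between lamp and viewer and the clear windows square across the beam, touching nothing but your fingers. Finish still holding it there, and leave the empty cell, the small bottle and the ramekins where they stand.

Things in the scene. Friction and masses are not known exactly. Their poses are not given: they have to be found in the camera images.
- cell: Glass cell to be candled: upright glass box 30 x 20 x 58 mm (x, y, z), about 70 g, standing 10 mm deep in one of the rack's sockets, the cap over its upper part. Origin: centre of its underside, z up. Narrow faces at x = +-15 mm (20 mm wide, full height) are frosted, for gripping; the broad faces across y are clear windows, set 1 mm back between the frosted plates. A 12 mm pearl sits inside.
- pearl (a point): Centre of the pearl in the cell, on the cell's axis 32 mm above its underside; axes as the cell's.
- cell_window_front: Clear window of the cell on its -y side, 23 mm wide, 53 mm high; origin at its centre. Must not be touched by the fingers.
- cell_window_back: Clear window of the cell on its +y side, the same. Must not be touched by the fingers.
- cap: Loose aluminium hood cap 37 x 27 x 36 mm (x, y, z), open below, about 40 g; on its flat top a grip bar 30 (x) x 10 (y) x 16 mm high, so 52 mm in all. Origin: centre of the skirt's lower edge, z up. It hangs with 1.5 mm play over the top 34 mm of the cell, axes parallel to the cell's, origin 24 mm above the cell's underside; lift straight up over 34 mm to clear it.
- rack: Fixed dark wooden rack block, 70 (x) x 130 (y) x 16 mm high, with two rectangular sockets 33 x 23 mm and 10 mm deep, 60 mm apart along y; origin at the centre of its underside. One socket holds the capped cell, the other the empty cell; which is which varies. The cells' axes are parallel to the rack's.
- empty_cell: A second glass cell of the same size and make, empty and without cap, in the rack's other socket (60 mm from the capped one). Leave it alone.
- cap_holder: Fixed dark wooden cap holder, 66 (x) x 56 (y) x 16 mm high, with one rectangular well 41 (x) x 31 (y) mm, 10 mm deep, in its middle; origin at the centre of its underside.
- well (a point): Centre of the floor of the cap holder's well, 6 mm above the holder's underside and 10 mm below its top; the well's x is its long direction. When parked, the cap's origin is here, its x along the well's x (either way round).
- bench: Fixed candling bench: aluminium rail 78 (x) x 270 (y) x 14 mm high; finned lamp (107 mm high) at its +y end, viewer tube with eyecup at its -y end. Origin: centre of its underside. Lamp nozzle and viewer nose, 36 mm in diameter, face each other along y across a 48 mm gap in the middle (y = -24 to +24 mm), open above and at both sides.
- beam (a point): The middle of the light path: centre of the gap, on the optical axis, 80 mm above the bench's underside. The light runs along this point's y axis (the bench's y); z is up.
- adhesive_bottle: Loose bystander, small bottle with cone cap, 29 mm in diameter and 88 mm high, standing behind the rack and the holder.
- ramekin_1: Loose bystander, the ramekin nearer the bottle, white, 49 mm in diameter and 27 mm high, standing behind the rack and the holder.
- socket_a (a point): Centre of the floor of the rack's socket on its +y side, 6 mm above the rack's underside.
- socket_b (a point): Centre of the floor of the rack's socket on its -y side, 6 mm above the rack's underside.
There are look-alikes about, which are no part of the job. Leave any brown or orange look-alike of the cap alone.

How it is judged (in metres and radians):
On the way, in this order (a step that is already met when the one before it is completed fails the run):
1. the cap is lifted clear of the cell, which stays standing in the rack (z of cap in the frame of cell above 0.06 m and contact force between the fingers and cap above 0.2 N and (distance between cell and socket_a below 0.006 m or distance between cell and socket_b below 0.006 m)), for 0.1 s.
2. the cap stands in the well of the cap holder, let go and at rest (horizontal distance between cap and well below 0.005 m and z of cap in the frame of well below 0.003 m and angle between cap's own z axis and vertical below 0.08 rad and contact force between the fingers and cap below 0.1 N and linear speed of cap below 0.02 m/s), for 0.2 s.
3. the cell is gripped and lifted clear of the rack (contact force between the fingers and cell above 0.5 N and z of cell in the frame of rack above 0.022 m and contact force between cell and rack below 0.05 N), for 0.1 s.
At the end, for the whole second after the job is handed in: Held still by the fingers alone: pearl within 5 mm of the optical axis and 10 mm of mid-gap, cell upright (0.10 rad), windows square to the beam (0.14 rad), not touching the bench; cap upright and let go on the floor of its well (5 mm, 3 mm); empty cell not moved (6 mm) (x of pearl in the frame of beam between -0.005 and 0.005 m and z of pearl in the frame of beam between -0.005 and 0.005 m and y of pearl in the frame of beam between -0.01 and 0.01 m and angle between the y axis of cell and the y axis of beam, either way round below 0.14 rad and angle between cell's own z axis and vertical below 0.1 rad and contact force between the fingers and cell above 0.5 N and contact force between cell and bench below 0.05 N and linear speed of cell below 0.02 m/s and horizontal distance between cap and well below 0.005 m and z of cap in the frame of well below 0.003 m and angle between each of cap, empty_cell's own z axis and vertical below 0.08 rad and contact force between the fingers and cap below 0.1 N and distance of empty_cell from where it was at the start of the episode below 0.006 m); the arm keeps its last pose, push and grip.
It fails at once if a finger touches a clear window of the cell (contact force between the fingers and cell_window_front above 0.3 N or contact force between the fingers and cell_window_back above 0.3 N).
It fails at once if the cap is dropped (contact force between the fingers and cap below 0.02 N and linear speed of cap above 0.6 m/s).
It fails at once if the empty cell is disturbed (distance of empty_cell from where it was at the start of the episode above 0.012 m or angle between empty_cell's own z axis and vertical above 0.3 rad).
It fails at once if a bystander is moved (distance of any of adhesive_bottle, ramekin_1 from where it was at the start of the episode above 0.02 m).
It also fails if it takes over 64 s, if anything falls off the work surface, if the arm or the gripper's body presses on something with over 40 N, if the wrist force passes 120 N, or if a joint passes its speed limit or range.

## Working session

There is one attempt and no reset: what is moved stays moved. The work goes in short steps, Python scripts to look and compute and a shell command to move; the robot and the scene stay as the last step left them, time stands still between calls to the robot, and variables do not carry over. Pictures are saved under pics/ and viewed, at most 10 in all, crops included, and the job is handed in when it is done.

```bash
mkdir -p pics; ls; python3 - <<'E'
from bench import *
import cv2,numpy as np
print(state())
for n in("scene","side"):
    p,d=capture(n); np.savez(f"pics/{n}0.npz",p=p,d=d); cv2.imwrite(f"pics/{n}0.png",p[:,:,::-1])
    c=camera_info(n); print(n,{k:np.round(v,4).tolist() for k,v in c.items()})
    R=np.array(c["R"]);print(-R.T@np.array(c["t"]))
print(camera_info("wrist"))
E
```

```text
pics
{'time_s': 0.0, 'joints': array([-1.14377810e+00,  1.83510662e+01,  8.97055674e+01, -1.44116234e-03,
        7.20420752e+01, -1.14696756e+00]), 'qvel': array([ 0.02260551,  0.06368093,  0.02393355, -0.04403066,  0.05579389,
        0.03269918]), 'tau': array([-5.01459035e-04, -4.12465632e+01, -2.31973493e+01,  7.28826877e-02,
        4.58198413e-02, -1.41870069e-04]), 'tool_pos': array([5.74510203e-01, 2.39636489e-05, 2.13131710e-01]), 'eef_rot': array([-1.79901284e+02, -6.05942515e-04,  9.00036345e+01]), 'contact_force': array([ 0.39361297,  0.75724432, -0.40162625]), 'torque': array([0.02452428, 0.0453022 , 0.02052774]), 'gripper_force': 0.0, 'grip_width': 0.09114580499784446}
scene {'fx': 425.0685, 'fy': 425.0685, 'cx': 280.8249, 'cy': 213.5262, 'distortion': [0.0417, 0.0, 0.0, 0.0, 0.0], 'R': [[0.519, -0.8547, 0.012], [-0.5281, -0.3316, -0.7818], [0.6722, 0.3993, -0.6235]], 't': [-0.2802, 0.2809, 0.6928]}
[-0.17187613 -0.42297303  0.65490491]
side {'fx': 513.1853, 'fy': 513.1853, 'cx': 287.0953, 'cy': 205.2301, 'distortion': [0.0576, 0.0, 0.0, 0.0, 0.0], 'R': [[0.9187, -0.3949, 0.008], [-0.2019, -0.4869, -0.8498], [0.3395, 0.7791, -0.527]], 't': [-0.4185, 0.1542, 0.9055]}
[ 0.10825618 -0.79561367  0.61159639]
{'fx': 318.95644017387184, 'fy': 318.95644017387184, 'cx': 285.76519242051455, 'cy': 211.47308335627025, 'distortion': array([-0.03473382,  0.        ,  0.        ,  0.        ,  0.        ]), 'mount': array([[-4.41496691e-04, -9.72005406e-01, -2.34958072e-01,
         6.44153627e-02],
       [ 9.99999679e-01, -2.72100810e-04, -7.53381613e-04,
        -3.87418509e-04],
       [ 6.68358719e-04, -2.34958329e-01,  9.72005214e-01,
        -1.70401579e-01],
       [ 0.00000000e+00,  0.00000000e+00,  0.00000000e+00,
         1.00000000e+00]])}
```

View pics/scene0.png

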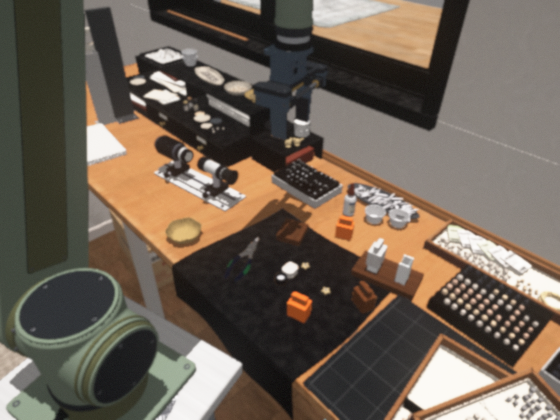

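View pics/side0.png

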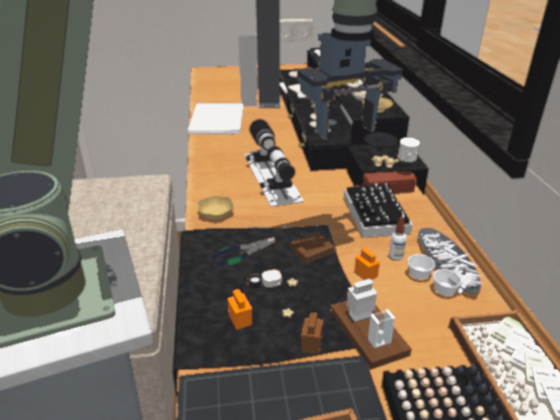

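Candidates for the cap (scene pixels): the silver hood on a cell at (376,252), orange look-alikes at (345,228) and (299,306), and a brown one at (363,293). The bare cell is at (403,268), which is the empty one. I choose the silver hood at (376,252), in side view (361,295). The holder is at (292,230), the bench at (198,178).

```bash
cat > h.py <<'E'
import numpy as np,cv2
from bench import *
def KD(c): return np.array([[c["fx"],0,c["cx"]],[0,c["fy"],c["cy"]],[0,0,1]]),np.array(c["distortion"],float)
def pose(n,s=None):
    """camera->world R,t"""
    c=camera_info(n)
    if n!="wrist":
        R=np.array(c["R"]).T; return R,-R@np.array(c["t"])
    r,p,y=np.radians(s["eef_rot"])
    from scipy.spatial.transform import Rotation as Ro
    T=Ro.from_euler("xyz",[r,p,y]).as_matrix(); M=np.array(c["mount"])
    return T@M[:3,:3], T@M[:3,3]+s["tool_pos"]
def rays(n,uv):
    K,D=KD(camera_info(n))
    q=cv2.undistortPoints(np.array(uv,float).reshape(-1,1,2),K,D).reshape(-1,2)
    return np.c_[q,np.ones(len(q))]
def onz(n,uv,z,s=None):
    R,t=pose(n,s); d=rays(n,uv)@R.T
    return t+d*((z-t[2])/d[:,2])[:,None]
def cloud(n,d,s=None):
    h,w=d.shape; v,u=np.mgrid[:h,:w]
    R,t=pose(n,s); P=(rays(n,np.c_[u.ravel(),v.ravel()])*d.reshape(-1,1))@R.T+t
    P[d.ravel()==0]=np.nan
    return P.reshape(h,w,3)
E
python3 - <<'E'
from h import *
ims=[]
for n,(u,v,w,h) in (("side",(280,225,150,140)),("scene",(270,205,170,115))):
    z=np.load(f"pics/{n}0.npz"); p=z["p"];d=z["d"]
    ims.append(cv2.resize(p[v:v+h,u:u+w,::-1],(400,int(h*400/w)),interpolation=cv2.INTER_CUBIC))
    P=cloud(n,d)
    for q in ({"side":[(361,285),(361,300),(380,325),(372,335),(312,247),(305,242),(268,188),(255,165),(285,195),(282,168),(262,132)],"scene":[(376,245),(376,260),(403,268),(388,278),(292,230),(200,185),(165,150),(230,200),(215,170)]}[n]):
        print(n,q,np.round(P[q[1],q[0]],3))
H=max(i.shape[0] for i in ims)
cv2.imwrite("pics/crop1.png",np.hstack([cv2.copyMakeBorder(i,0,H-i.shape[0],0,0,cv2.BORDER_CONSTANT) for i in ims]))
E
```

```text
side (361, 285) [ 0.465 -0.271  0.079]
side (361, 300) [ 0.46  -0.283  0.058]
side (380, 325) [ 0.46  -0.339  0.057]
side (372, 335) [ 0.455 -0.33   0.029]
side (312, 247) [ 0.482 -0.063  0.005]
side (305, 242) [ 0.471 -0.053  0.014]
side (268, 188) [0.489 0.192 0.003]
side (255, 165) [0.501 0.315 0.003]
side (285, 195) [0.507 0.131 0.014]
side (282, 168) [0.492 0.116 0.093]
side (262, 132) [0.518 0.303 0.097]
scene (376, 245) [ 0.462 -0.267  0.081]
scene (376, 260) [ 0.453 -0.276  0.051]
scene (403, 268) [ 0.455 -0.329  0.056]
scene (388, 278) [ 0.454 -0.306  0.015]
scene (292, 230) [ 0.488 -0.062  0.007]
scene (200, 185) [0.51  0.23  0.013]
scene (165, 150) [0.507 0.335 0.087]
scene (230, 200) [0.499 0.125 0.013]
scene (215, 170) [0.496 0.161 0.091]
```

View pics/crop1.png

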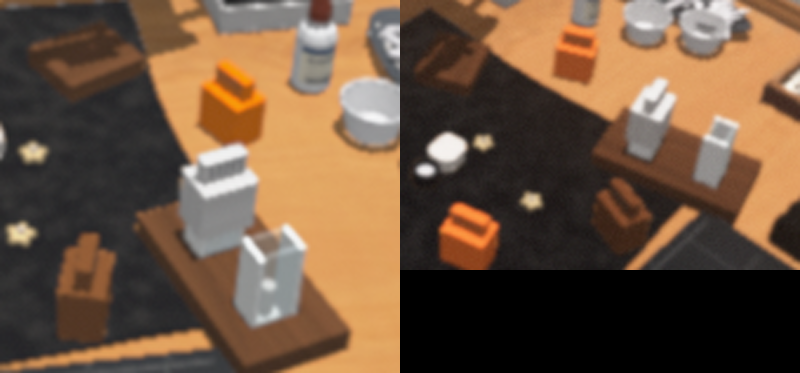

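The crop confirms the silver hood (crop 220,190) on the cell, the bare cell (270,280), and the holder with its well (85,60). Next is a wrist view over the rack and holder.

```bash
python3 -m inch '[91,-40,-25,0,0, 91,-80,-50,0,0, 91,-120,-75,0,0, 91,-160,-100,0,0, 91,-170,-105,0,0, 91,-170,-105,0,0]' && python3 - <<'E'
from h import *
s=state(); p,d=capture("wrist"); np.savez("pics/w1.npz",p=p,d=d,pos=s["tool_pos"],rot=s["eef_rot"]); cv2.imwrite("pics/w1.png",p[:,:,::-1])
print(s["tool_pos"],s["eef_rot"],s["time_s"])
E
```

```text
time_s: 0.7
tool_pos: [0.4693, -0.1711, 0.2139]
eef_rot: [-180.0, -0.0, 89.8]
contact_force: [0.4, 0.3, 0.2]
grip_width: 0.0908
gripper_force: 0.0
[ 0.46925194 -0.17109904  0.21386287] [-1.79994552e+02 -1.48840118e-02  8.98161519e+01] 0.7
```

View pics/w1.png

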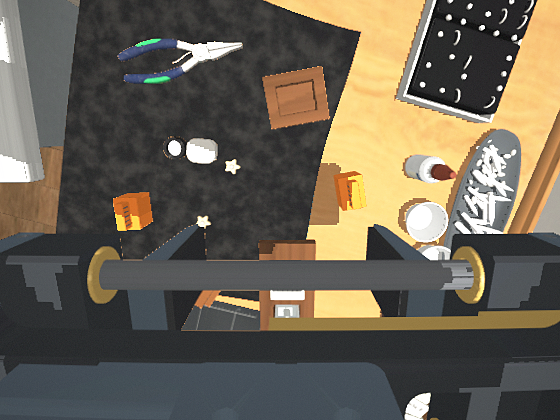

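The wrist view shows the holder and its well at (296,97). The rack at (287,290) is hidden behind the gripper, so I'll go further in −y for the rack and measure the holder from this picture.

```bash
python3 -m inch '[91,-45,0,0,0, 91,-90,0,0,0, 91,-135,0,0,0, 91,-180,-5,0,0, 91,-200,-10,0,0, 91,-200,-10,0,0, 91,-200,-10,0,0]' && cat >> h.py <<'E'
def rect(P,m):
    """world-xy min-area rect of masked cloud points: centre, sides mm, angle of long side deg"""
    k=cv2.connectedComponentsWithStats(m.astype(np.uint8),connectivity=8)
    i=1+np.argmax(k[2][1:,4]); q=P[k[1]==i]
    (c,w,a)=cv2.minAreaRect((q[:,:2]*1000).astype(np.float32))
    if w[0]<w[1]: a+=90
    return np.round(c,1),np.round(sorted(w),1),round((a+90)%180-90,1),len(q),round(np.median(q[:,2])*1000,1)
E
python3 - <<'E'
from h import *
s=state(); p,d=capture("wrist"); np.savez("pics/w2.npz",p=p,d=d,pos=s["tool_pos"],rot=s["eef_rot"]); cv2.imwrite("pics/w2.png",p[:,:,::-1])
print(s["tool_pos"],s["eef_rot"],s["time_s"])
z=np.load("pics/w1.npz"); P=cloud("wrist",z["d"],dict(tool_pos=z["pos"],eef_rot=z["rot"]))
Z=P[...,2]; W=np.zeros(Z.shape,bool); W[55:140,250:340]=1
print("zs",np.round(Z[[100,75,97,125],[240,290,296,290]],4))
print("holder top",rect(P,W&(abs(Z-.016)<.004)))
E=W&(abs(Z-.006)<.004); E[:78]=0;E[118:]=0;E[:,:272]=0;E[:,322:]=0
print("well",rect(P,E))
P=cloud("wrist",d,s);Z=P[...,2]
for lo,hi in((.010,.02),(.06,.07),(.077,.087)):
    m=(Z>lo)&(Z<hi)&(abs(P[...,0]-.46)<.08)&(abs(P[...,1]+.3)<.12); print(lo,rect(P,m))
E
```

```text
time_s: 1.45
tool_pos: [0.461, -0.3686, 0.2134]
eef_rot: [-180.0, -0.1, 90.1]
contact_force: [0.8, 0.7, 0.5]
grip_width: 0.0907
gripper_force: 0.0
[ 0.46103616 -0.36864347  0.21337158] [-1.79988720e+02 -9.62105594e-02  9.00551867e+01] 1.45
zs [0.001  0.0157 0.0052 0.0133]
holder top (array([480. , -66.7]), array([56. , 66.5]), 9.9, 2145, np.float64(15.6))
well (array([479.9, -66.5]), array([30.1, 41.3]), 10.1, 1035, np.float64(5.7))
0.01 (array([ 469.3, -300.2]), array([ 70.6, 130. ]), 89.7, 5506, np.float64(15.6))
0.06 (array([ 469.5, -270.4]), array([26.6, 37.1]), -0.3, 787, np.float64(65.6))
0.077 (array([ 469.6, -270.4]), array([ 9.8, 29. ]), 0.5, 366, np.float64(81.3))
```

View pics/w2.png

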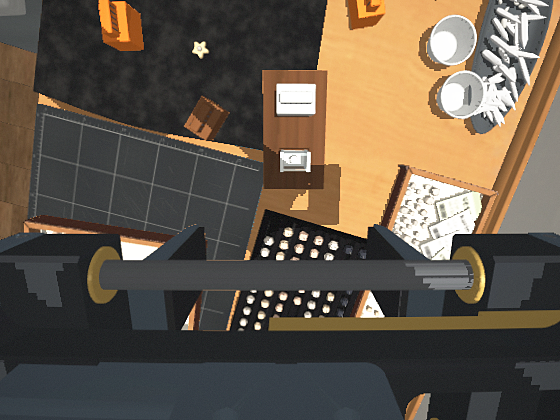

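All sizes fit (holder 56×66, well 30×41, cap 27×37, bar 10×29, rack 70×130). The rack and cells are at yaw 0, the holder at yaw 10°. The picture shows the cap at (296,99), the empty cell at (294,160) and the brown look-alike at (207,117). I'll grip the bar along x.

```bash
python3 -m inch '[55,40,4,0,0, 55,80,8.5,0,0, 55,98,8.5,20,0, 55,98,8.5,60,0, 55,98,8.5,95,0, 55,98,8.5,120,0, 55,98,8.5,130,0, 55,98,8.5,130,0, 55,98,8.5,130,0]'
```

```text
time_s: 2.4
tool_pos: [0.4696, -0.2718, 0.0852]
eef_rot: [179.9, 0.1, 90.1]
contact_force: [0.1, -0.7, -0.2]
grip_width: 0.0552
gripper_force: 0.0
```

```bash
python3 -m inch '[55,1.5,0,8,0, 55,1.5,0,15.5,0, 55,1.5,0,15.5,0, 20,1.5,0,15.5,0, 20,1.5,0,15.5,0, 20,1.5,0,15.5,0, 20,1.5,0,15.5,0, 20,1.5,0,15.5,0]' 15
```

```text
time_s: 3.2
tool_pos: [0.4687, -0.2706, 0.0687]
eef_rot: [180.0, 0.0, 90.0]
contact_force: [-0.3, -0.1, 0.7]
grip_width: 0.0295
gripper_force: 15.0
```

```bash
python3 -m inch '[20,0,0,-6,0, 20,0,0,-14,0, 20,0,0,-22,0, 20,0,0,-30,0, 20,0,0,-40,0, 20,0,0,-50,0, 20,0,0,-62,0, 20,0,0,-74,0, 20,0,0,-80,0, 20,0,0,-80,0]' && python3 - <<'E'
from h import *
n="side"; p,d=capture(n); cv2.imwrite("pics/s2.png",cv2.resize(p[200:360,270:450,::-1],(720,640)[:2] if 0 else (630,560),interpolation=cv2.INTER_CUBIC))
E
```

```text
time_s: 4.2
tool_pos: [0.4691, -0.2708, 0.1497]
eef_rot: [179.9, 0.1, 90.0]
contact_force: [0.9, -0.3, 0.4]
grip_width: 0.0293
gripper_force: 15.0
```

View pics/s2.png

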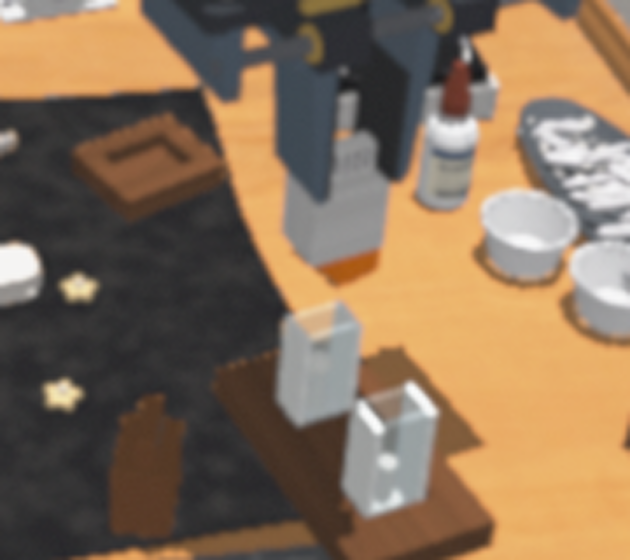

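Cap in hand at (335,200), cell still standing in the rack (318,360). Carrying it to the well.

```bash
python3 -m inch '[20,15,1,0,0, 20,40,2,0,-0.02, 20,68,4,0,-0.06, 20,96,5,0,-0.1, 20,124,7,0,-0.14, 20,152,8,0,-0.175, 20,178,10,0,-0.175, 20,196,11,0,-0.175, 20,204,11,0,-0.175, 20,204,11,0,-0.175]'; python3 -c "
from h import *
print(state())"
```

```text
time_s: 5.25
tool_pos: [0.479, -0.0653, 0.1481]
eef_rot: [-179.9, -0.0, 100.1]
contact_force: [-0.0, -0.8, -0.6]
grip_width: 0.03
gripper_force: 15.0
{'time_s': 5.25, 'joints': array([-9.12840028e+00,  1.33340801e+01,  1.07008794e+02,  2.54234737e-03,
        5.97171440e+01, -1.92734845e+01]), 'qvel': array([-1.80177991,  0.09639974, -0.68175998, -0.72017122, -0.00572529,
       -0.76260957]), 'tau': array([  0.82890049, -34.2109859 , -20.71028709,   0.16907725,
         0.08302321,   0.08288463]), 'tool_pos': array([ 0.47898826, -0.06530448,  0.14807894]), 'eef_rot': array([-1.79944070e+02, -2.18817616e-02,  1.00143790e+02]), 'contact_force': array([-0.01012394, -0.84670894, -0.55646215]), 'torque': array([ 0.02070386, -0.04799936,  0.0220782 ]), 'gripper_force': 14.99473661184311, 'grip_width': 0.029951140621849306}
```

```bash
python3 -m inch '[20,0,0.5,15,0, 20,0,0.5,40,0, 20,0,0.5,62,0, 20,0,0.5,78,0, 20,0,0.5,86,0, 20,0,0.5,89,0, 20,0,0.5,92,0, 20,0,0.5,95,0, 20,0,0.5,95,0]'
```

```text
time_s: 6.15
tool_pos: [0.4802, -0.0665, 0.0537]
eef_rot: [180.0, 0.0, 100.0]
contact_force: [-0.3, -0.6, -0.6]
grip_width: 0.0299
gripper_force: 15.0
```

```bash
python3 -m inch '[20,0,0,2,0, 20,0,0,4,0, 20,0,0,6,0, 20,0,0,7.5,0, 20,0,0,8.5,0, 20,0,0,8.5,0]'
```

```text
time_s: 6.75
tool_pos: [0.48, -0.0664, 0.0448]
eef_rot: [-180.0, -0.0, 100.0]
contact_force: [1.2, 0.2, -0.1]
grip_width: 0.0297
gripper_force: 15.0
```

```bash
python3 -m inch '[20,0,0,0.8,0, 20,0,0,0.8,0, 50,0,0,0.8,0, 50,0,0,0.8,0, 50,0,0,0.8,0, 50,0,0,0,0, 50,0,0,-30,0, 50,0,0,-70,0, 50,-50,0,-105,0, 50,-90,0,-105,0]' && python3 -m inch '[50,-40,0,0,0, 50,-40,0,0,0, 50,-40,0,0,0]' && python3 - <<'E'
from h import *
s=state(); p,d=capture("wrist"); cv2.imwrite("pics/w3.png",p[:,:,::-1]); print(s["tool_pos"])
P=cloud("wrist",d,s);Z=P[...,2]; N=(abs(P[...,0]-.48)<.06)&(abs(P[...,1]+.066)<.06)
for lo,hi in((.012,.02),(.036,.046),(.052,.064)): print(lo,rect(P,N&(Z>lo)&(Z<hi)))
E
```

```text
time_s: 7.75
tool_pos: [0.4979, -0.1554, 0.154]
eef_rot: [179.6, 0.2, 100.2]
contact_force: [1.8, -0.8, -0.0]
grip_width: 0.05
gripper_force: 0.0
time_s: 8.05
tool_pos: [0.5022, -0.1947, 0.1495]
eef_rot: [-180.0, -0.1, 99.9]
contact_force: [-0.1, -0.8, -1.1]
grip_width: 0.0502
gripper_force: 0.0
[ 0.50217672 -0.19471491  0.14953117]
0.012 (array([480.2, -67.1]), array([56.6, 66.6]), 9.8, 2966, np.float64(15.7))
0.036 (array([479.5, -66.5]), array([27., 37.]), 9.3, 1034, np.float64(41.6))
0.052 (array([479.4, -66.6]), array([ 9.6, 30. ]), 10.3, 587, np.float64(57.4))
```

Cap parked: centre 0.5 mm from the well's centre, top at 41.6 mm (42 expected), yaw 10°. Now the cell.

```bash
python3 -m inch '[50,-15,-10,0,0.05, 50,-35,-23,0,0.1, 50,-55,-36,0,0.15, 50,-69,-45.5,0,0.175, 50,-69,-45.5,0,0.175, 50,-69,-45.5,25,0.175, 50,-69,-45.5,50,0.175, 50,-69,-45.5,65,0.175, 50,-69,-45.5,70,0.175, 50,-69,-45.5,70,0.175]' && python3 - <<'E'
from h import *
print(state()["tool_pos"])
p,d=capture("side"); a=p[270:360,320:430,::-1]
q,e=capture("scene"); b=q[215:305,340:450,::-1]
cv2.imwrite("pics/s3.png",cv2.resize(np.hstack([a,b]),(800,327),interpolation=cv2.INTER_CUBIC))
E
```

```text
time_s: 9.1
tool_pos: [0.4699, -0.2688, 0.0795]
eef_rot: [-179.9, -0.1, 90.1]
contact_force: [-0.4, -0.5, -0.4]
grip_width: 0.0501
gripper_force: 0.0
[ 0.46985613 -0.26883765  0.07947012]
```

View pics/s3.png

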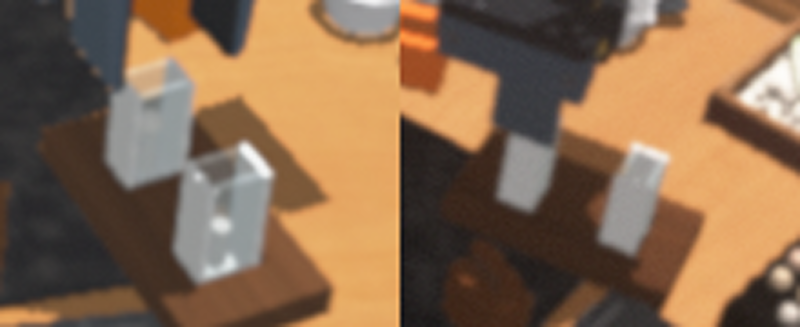

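The cell stands upright at (148,125) in the left crop, directly under the open fingers. Descending and gripping its ends.

```bash
python3 -m inch '[50,-1,0,15,0, 50,-1,0,30,0, 50,-1,0,43,0, 50,-1,0,50,0, 50,-1,0,53,0, 50,-1,0,53,0, 22,-1,0,53,0, 22,-1,0,53,0, 22,-1,0,53,0, 22,-1,0,53,0]' 20
```

```text
time_s: 10.2
tool_pos: [0.4702, -0.2715, 0.0275]
eef_rot: [179.9, 0.0, 90.0]
contact_force: [-0.5, -0.2, 2.2]
grip_width: 0.0301
gripper_force: 20.0
```

```bash
python3 - <<'E'
from h import *
# bench: rail top from first scene/side pictures
for n in("scene","side"):
    z=np.load(f"pics/{n}0.npz"); P=cloud(n,z["d"]); Z=P[...,2]
    N=(abs(P[...,0]-.51)<.13)&(abs(P[...,1]-.22)<.19)
    print(n,"rail",rect(P,N&(abs(Z-.014)<.005)))
    print(n,"tall",rect(P,N&(Z>.05)&(Z<.13)))
E
```

```text
scene rail (array([520.2, 265.6]), array([ 64. , 133.5]), -89.9, 444, np.float64(13.8))
scene tall (array([527.9, 325.8]), array([ 50.4, 118.6]), 85.2, 685, np.float64(91.9))
side rail (array([505.9, 143.7]), array([55.7, 66.4]), 79.4, 303, np.float64(12.5))
side tall (array([520.5, 241.5]), array([ 52.2, 263.5]), 84.5, 1118, np.float64(89.5))
```

```bash
python3 -m inch '[22,0,0,-5,0, 22,0,0,-12,0, 22,0,0,-20,0, 22,0,0,-30,0, 22,0,0,-45,0, 22,0,0,-65,0, 22,0,0,-90,0, 22,0,0,-120,0, 22,15,0,-150,0, 22,35,2,-175,0]' && python3 -m inch '[22,30,5,-15,0, 22,65,10,-30,0, 22,105,20,-45,0, 22,145,25,-45,0, 22,185,30,-45,0, 22,225,35,-45,0, 22,265,40,-45,0, 22,290,40,-45,0, 22,305,40,-45,0, 22,305,40,-45,0]' && python3 -m inch '[22,0,0,0,0,22,0,0,0,0]' && python3 - <<'E'
from h import *
s=state(); p,d=capture("wrist"); np.savez("pics/w4.npz",p=p,d=d,pos=s["tool_pos"],rot=s["eef_rot"]); cv2.imwrite("pics/w4.png",p[:,:,::-1])
P=cloud("wrist",d,s);Z=P[...,2];N=(abs(P[...,0]-.51)<.13)&(abs(P[...,1]-.22)<.2)
print("rail",rect(P,N&(abs(Z-.014)<.005)));print("tall",rect(P,N&(Z>.05)&(Z<.13)))
E
```

```text
time_s: 11.2
tool_pos: [0.4719, -0.2366, 0.2045]
eef_rot: [179.9, 0.1, 89.9]
contact_force: [0.6, -0.4, -0.7]
grip_width: 0.0296
gripper_force: 20.0
time_s: 12.2
tool_pos: [0.5117, 0.0699, 0.2474]
eef_rot: [180.0, -0.0, 90.1]
contact_force: [-0.4, 0.1, -0.0]
grip_width: 0.0298
gripper_force: 20.0
time_s: 12.4
tool_pos: [0.5118, 0.0674, 0.2471]
eef_rot: [180.0, 0.0, 89.9]
contact_force: [0.4, -0.7, -1.5]
grip_width: 0.0296
gripper_force: 20.0
rail (array([518.8, 240.9]), array([50.7, 88.2]), 83.6, 1915, np.float64(13.8))
tall (array([510.1, 168.3]), array([ 37.4, 109.3]), 83.6, 3926, np.float64(93.6))
```

View pics/w4.png

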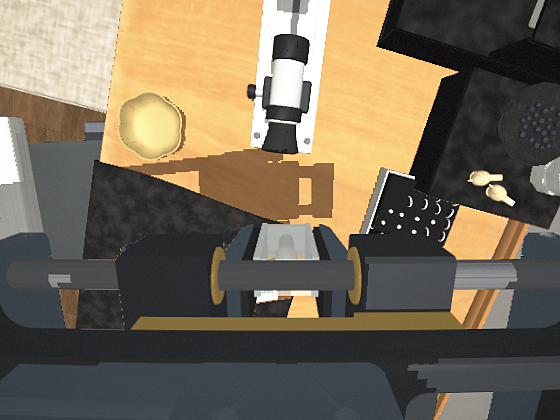

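The view shows the viewer tube from (283,150) to (292,40) with the gap at the top edge; the cell is held between the fingers at (287,262). Moving 100 mm further to see the whole gap.

```bash
python3 -m inch '[22,30,0,0,0, 22,60,0,0,0, 22,90,0,0,0, 22,100,0,0,0, 22,100,0,0,0, 22,100,0,0,0, 22,100,0,0,0]' && python3 - <<'E'
from h import *
s=state(); p,d=capture("wrist"); np.savez("pics/w5.npz",p=p,d=d,pos=s["tool_pos"],rot=s["eef_rot"]); cv2.imwrite("pics/w5.png",p[:,:,::-1])
P=cloud("wrist",d,s);Z=P[...,2];N=(abs(P[...,0]-.51)<.13)&(abs(P[...,1]-.22)<.2)
print("rail",rect(P,N&(abs(Z-.014)<.004)))
m=N&(Z>.05)&(Z<.13)
k=cv2.connectedComponentsWithStats(m.astype(np.uint8))
for i in range(1,k[0]):
    if k[2][i,4]>300:
        print(k[2][i],rect(P,k[1]==i),"zmax",np.nanpercentile(Z[k[1]==i],98))
E
```

```text
time_s: 13.15
tool_pos: [0.5119, 0.1673, 0.247]
eef_rot: [180.0, 0.0, 89.9]
contact_force: [0.2, 0.5, -0.6]
grip_width: 0.0295
gripper_force: 20.0
rail (array([519.7, 250.2]), array([ 51.1, 110.6]), 84.0, 2161, np.float64(13.6))
[ 274    0   62   98 4636] (array([527.3, 313.5]), array([54.4, 88.3]), 83.7, 4636, np.float64(97.2)) zmax 0.10636224294883849
[ 384   54   30   82 1051] (array([630.5, 271.3]), array([19.3, 80. ]), 89.4, 1051, np.float64(71.0)) zmax 0.07286046667687224
[ 266  142   42   82 2511] (array([511.7, 180.1]), array([36.5, 87.3]), 83.6, 2511, np.float64(93.6)) zmax 0.09835418613601013
```

View pics/w5.png

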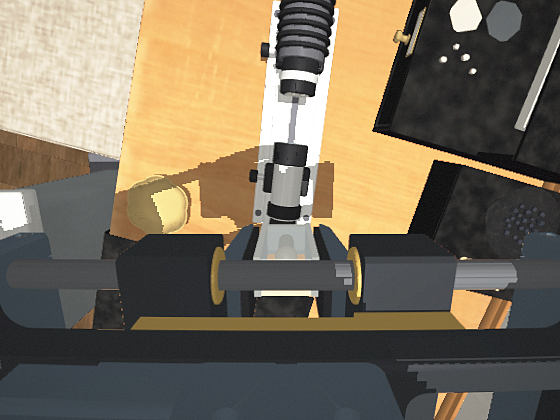

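The gap lies between the viewer nose at (291,146) and the lamp nozzle at (294,95). Working out the gap centre along and across the axis.

```bash
python3 - <<'E'
from h import *
for f in("w4","w5"):
    z=np.load(f"pics/{f}.npz"); s=dict(tool_pos=z["pos"],eef_rot=z["rot"]); P=cloud("wrist",z["d"],s);Z=P[...,2]
    a=np.radians(83.65); u=np.array([np.cos(a),np.sin(a)]); v=np.array([u[1],-u[0]])
    A=P[...,:2]@u; C=(P[...,:2]-[.515,.215])@v
    m=(abs(C)<.06)&(Z>.085)&(Z<.115)&(A>.1)&(A<.45)
    h,e=np.histogram(A[m],bins=np.arange(.1,.45,.002)); g=np.where((h==0)&(e[:-1]>.2)&(e[:-1]<.32))[0]
    if len(g)==0: continue
    lo=A[m&(A<e[g].mean())].max() if len(g) else 0; hi=A[m&(A>e[g].mean())].min()
    print(f,"gap",lo,hi,hi-lo)
    for x,y in((lo-.02,lo),(hi,hi+.02)):
        q=m&(A>=x)&(A<=y); 
        c=C[q]; w=(np.percentile(c,1)+np.percentile(c,99))/2
        print(" cross",np.round([c.min(),c.max(),w],4),"top",np.percentile(Z[q],98))
        r=m&(A>=x)&(A<=y)&(Z>np.percentile(Z[q],80)); print("  ridge",C[r].mean())
        # axis point at this end
    mid=(lo+hi)/2
    for w in (0,): print("mid xy at cross 0:", mid*u + v*((np.array([.515,.215])@v)))
    # rail cross at gap
    r=(abs(C)<.06)&(abs(Z-.014)<.004)&(A>lo)&(A<hi); print(" rail cross",C[r].min(),C[r].max())
E
```

```text
Traceback (most recent call last):
ValueError: zero-size array to reduction operation minimum which has no identity
```

```bash
python3 - <<'E'
from h import *
z=np.load("pics/w5.npz"); s=dict(tool_pos=z["pos"],eef_rot=z["rot"]); P=cloud("wrist",z["d"],s);Z=P[...,2]
a=np.radians(83.65); u=np.array([np.cos(a),np.sin(a)]); v=np.array([u[1],-u[0]]); o=np.array([.515,.215])
A=(P[...,:2]-o)@u; C=(P[...,:2]-o)@v
m=(abs(C)<.05)&(Z>.07)&(Z<.115)&(abs(A)<.15)
x=np.sort(A[m]); i=np.argmax(np.diff(x)); lo,hi=x[i],x[i+1]; print("gap",lo,hi,hi-lo)
for l,h in((lo-.02,lo),(hi,hi+.02)):
    q=m&(A>=l)&(A<=h); t=np.percentile(Z[q],98)
    print("cross",np.round(np.percentile(C[q],[1,99]),4),"top",t,"ridge",C[q&(Z>t-.003)].mean())
r=(abs(C)<.06)&(abs(Z-.014)<.004)&(A>lo)&(A<hi); print("rail",np.percentile(C[r],[.5,99.5]))
print("mid at cross 0",o+u*(lo+hi)/2,"v",v)
E
```

```text
gap 0.008616987618742293 0.05507353602954877 0.04645654841080648
cross [-0.0164  0.018 ] top 0.0984626897169163 ridge 0.000441647733714578
cross [-0.0166  0.0188] top 0.09890658113683982 ridge 0.0010855033318814859
rail [-0.02407963  0.02537385]
mid at cross 0 [0.51852214 0.24664989] v [ 0.99386482 -0.11060166]
```

```bash
python3 -m inch '[22,25,2,0,0.04, 22,50,5,0,0.08, 22,70,7,0,0.111, 22,78.5,7.5,0,0.111, 22,78.5,7.5,20,0.111, 22,78.5,7.5,50,0.111, 22,78.5,7.5,80,0.111, 22,78.5,7.5,100,0.111, 22,78.5,7.5,105,0.111, 22,78.5,7.5,105,0.111]' && python3 -m inch '[22,0,0,0,0,22,0,0,0,0]'
```

```text
time_s: 14.2
tool_pos: [0.5193, 0.2464, 0.1417]
eef_rot: [-179.9, 0.0, 83.6]
contact_force: [0.4, -0.5, 0.2]
grip_width: 0.0298
gripper_force: 20.0
time_s: 14.4
tool_pos: [0.5203, 0.2474, 0.1435]
eef_rot: [179.8, -0.1, 83.6]
contact_force: [1.4, 0.8, -0.1]
grip_width: 0.0302
gripper_force: 20.0
```

```bash
python3 -m inch '[22,0,0,12,0, 22,0,0,28,0, 22,0,0,44,0, 22,0,0,58,0, 22,0,0,68,0, 22,0,0,73.5,0, 22,0,0,73.5,0, 22,0,0,73.5,0, 22,0,0,73.5,0]' && python3 - <<'E'
from h import *
s=state(); print(s["tool_pos"],s["eef_rot"])
ims=[]
for n,(a,b,w,h) in(("side",(215,100,110,110)),("scene",(140,115,120,110))):
    p,d=capture(n); ims.append(cv2.resize(p[b:b+h,a:a+w,::-1],(400,400),interpolation=cv2.INTER_CUBIC))
    P=cloud(n,d);Z=P[...,2]; m=(abs(P[...,0]-.48)<.03)&(abs(P[...,1]+.066)<.03)&(Z>.05)&(Z<.07); print(n,rect(P,m))
cv2.imwrite("pics/end.png",np.hstack(ims))
E
```

```text
time_s: 15.3
tool_pos: [0.5199, 0.2474, 0.0692]
eef_rot: [179.9, -0.0, 83.6]
contact_force: [-0.4, -0.9, -0.7]
grip_width: 0.03
gripper_force: 20.0
[0.51988289 0.24744478 0.06917377] [ 1.79919116e+02 -4.63277564e-02  8.36390941e+01]
side (array([478.7, -67.2]), array([11.9, 30.9]), 11.2, 82, np.float64(55.3))
scene (array([479.3, -65.2]), array([ 9.9, 31.2]), 12.4, 55, np.float64(56.8))
```

View pics/end.png

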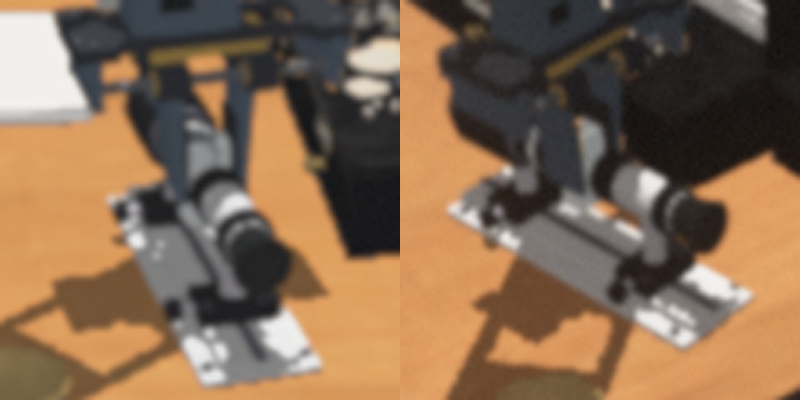

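The cell is upright between the fingers in the gap (left crop 205,150; right 595,150), clear of both nozzles, with no contact force. Letting it settle, then handing in.

```bash
python3 -m inch '[22,0,0,0,0,22,0,0,0,0,22,0,0,0,0]' && python3 -c "
from bench import hand_in
print(hand_in())"
```

```text
time_s: 15.7
tool_pos: [0.5194, 0.2472, 0.0686]
eef_rot: [180.0, -0.0, 83.6]
contact_force: [0.3, -0.9, -1.2]
grip_width: 0.03
gripper_force: 20.0
the job is handed in; nothing more can be done
None
```

Handed in at 15.7 s with no verdict returned: by my measurements the cap is parked within about 1 mm of the well's centre, and the cell is held upright by its frosted ends in the bench gap, the pearl about 1 mm from the beam centre.

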